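Find the fullest pin tin by hefting

ROBOT

A 6-joint arm with a two-finger parallel gripper is mounted at the origin on the work surface. World frame = base frame: x ahead of the robot, y to its left, z up, the work surface at z = 0. Lengths are in m, angles in degrees, forces in N, time in s.
With the tool pointing down it reaches from about 0.375 to 0.925 m from the base axis. Payload 5.7 kg.
Tool frame: the origin (TCP) lies at the very end of the fingers, on their centre line; the grasp point (between the pads) lies 19 mm behind it; z points along the fingers, y is the direction in which the jaws open and shut (so a half turn about z gives the same grasp; the last joint's range is limited). The gripper opens to 88 mm and grips with 3 to 60 N. Pads are 20 mm wide; open, the fingers measure 115 mm over their backs; the gripper's body (75 mm by 178 mm) begins 61 mm behind the grasp point.
Start: joints at [-72.428, 20.558, 86.54, -0, 72.909, -6.595], TCP at [0.246, -0.547, 0.186] pointing down, gripper open.
Joint ranges: [-170.27, 170.27], [-57.76, 135], [12.27, 136.19], [-55.21, 235.2], [11.17, 155.16], [-170.74, 170.74]. Speed limits (degrees/s): [136.94, 136.94, 180, 180, 180, 180].

INTERFACE

Orientations are given as a 3x3 rotation matrix whose columns are the frame's x, y, z axes.
In Python, from cell import manip, vision, ticket gives the robot as it stands. The module is installed in compiled form; this text tells all that it offers.
- The arm moves only by the tool arm_command, never from a script. Its argument "series" is a list of rows, each a list of 7 numbers: the turn, a rotation vector about the world's x, y, z in rad, then the shift along the world's x, y, z in m, then the gripper command: -1 is fully open, 1 is shut, values between are in proportion. In form: [[wx, wy, wz, dx, dy, dz, jaw], ...]. A call has 1 to 12 rows; each row shifts and turns the pose as measured when the row begins; what a row does not reach is not made up. A row lasts 1/8 s, in which the tool goes at most 62.5 mm and 10.7 degrees, less where a joint would pass 70% of its speed; a pose out of reach is approached as far as the arm can. A call with a gripper value outside its range is refused whole. The fingers move at their own pace and stop on an object; the grip force is fixed at half the most. Time passes only in rows, so rows that do not move let the fingers close. It gives the time, the measured TCP pose, the force and the opening at its end, in the units of the state.
- manip.observe(): the state, without advancing time (a new reading comes with each control period).
- vision.capture(name): name is "scene" or "top" or "wrist"; returns the picture (400x640x3 uint8, red, green, blue); there is no depth.
- vision.calibration(name): a dict with "camera_matrix" (3x3 intrinsics, pixels), "camera_from_world" (4x4, takes a point from world to camera coordinates). Camera axes: x right, y down, z forward; pixel columns grow to the right and rows downward; lengths in m; the calibration is good to about 2 mm. The wrist camera is an equidistant fisheye: a pixel r from the principal point sees the ray r / f radians off the axis. A picture is of the moment at which its call begins: read the wrist's pose just before it. calibration takes no time and is no camera call; for the wrist camera it gives the pose at the moment of the call.
- ticket.finish_job(): hands the job in, once; it reports no verdict.
Trained networks look in the newest picture that a camera, given by its name, has taken for a name from the list of things; names that differ only in an ending like _2 or _b are one class to them, and where a whole thing is asked for, a point or a joint stands for the part that bears it (a point fixed in the world has none). Each returns a list of dicts, best first, with "confidence" (0 to 1); they miss things now and then, are a little off and sometimes report something else, mostly with a low value. They report only what shows in the picture. A call takes as long as a camera call. They do not tell look-alikes from the thing itself.
- vision.trace(camera, thing): "mask" (400x640 bool, what is visible of it) and "pixel" ([column, row] in pixels, amid what is visible of it).
The state is a dict: "time": time; "joint_pos": joint angles; "qd": joint speeds; "joint_efforts": joint torques, N m; "eef_pos": TCP position; "tool_rot": TCP orientation; "contact_force": force on the tool from outside, world axes, zero at the start; "moment": the same for the moment, N m; "width": finger opening in m.
Only numpy, scipy, OpenCV 4.12 (cv2) and the standard library are available. Lean on these libraries where they do the work, as an engineer would, in place of code of your own. Each camera call takes 0.05 s, during which the arm holds its last target. There are 200 camera calls.

TASK

Three identical closed tins of pins stand on three coasters; find out by feel which is the fullest, that is the heaviest. Working from the robot's left to its right, lift each tin several centimetres clear of its coaster to feel its weight and set it back upright on the middle of its coaster (the last one, at the right, may stay in the hand if it proves the heaviest), then take the heaviest, hold it up still and upright with its underside about 20 cm above the table, and finish while holding it there. Keep the tins upright and leave everything else on the table where it is.

Things in the scene. Friction and masses are not known exactly. Their poses are not given: they have to be found in the camera images.
- tin_a: One of three identical closed round plain metal tins, diameter 58 (59 at the lid), 75 high; origin at centre of underside, z axis up along the tin. Which name stands on which coaster changes from run to run. Tins weigh 0.09 to 0.48 kg, contents do not shift; the heaviest is over 0.13 kg heavier than the others, and only lifting tells which. A grip of 30 N on the sides is fine.
- tin_b: One of three identical closed round plain metal tins, diameter 58 (59 at the lid), 75 high; origin at centre of underside, z axis up along the tin. Which name stands on which coaster changes from run to run. Tins weigh 0.09 to 0.48 kg, contents do not shift; the heaviest is over 0.13 kg heavier than the others, and only lifting tells which. A grip of 30 N on the sides is fine.
- tin_c: One of three identical closed round plain metal tins, diameter 58 (59 at the lid), 75 high; origin at centre of underside, z axis up along the tin. Which name stands on which coaster changes from run to run. Tins weigh 0.09 to 0.48 kg, contents do not shift; the heaviest is over 0.13 kg heavier than the others, and only lifting tells which. A grip of 30 N on the sides is fine.
- coaster_left: Flat round cork coaster fixed to the table, diameter 84, 4 thick (its top is 4 above the table); origin at centre of underside, on the table. It is the left one of three in a row across the table, seen from the robot (robot's left is +y). A tin stands on it at the start, centred within about 6.
- coaster_middle: Flat round cork coaster fixed to the table, diameter 84, 4 thick (its top is 4 above the table); origin at centre of underside, on the table. It is the middle one of three in a row across the table, seen from the robot (robot's left is +y). A tin stands on it at the start, centred within about 6.
- coaster_right: Flat round cork coaster fixed to the table, diameter 84, 4 thick (its top is 4 above the table); origin at centre of underside, on the table. It is the right one of three in a row across the table, seen from the robot (robot's left is +y). A tin stands on it at the start, centred within about 6.
- spool_tall: Blue sewing-thread spool standing on end, diameter 32, height 58, origin at centre of underside; stands between the left and middle coasters. Bystander.
- spool_tall2: Dark red thread spool standing on end, same size (diameter 32, height 58), origin at centre of underside; stands between the middle and right coasters. Bystander.
- pin_box: Open blue plastic pin box, 75 x 110, 22 high, with glass-headed pins; origin at centre of underside; beyond the tins. Bystander.
- hoop: Wooden embroidery hoop lying flat, outer diameter 130, 10 high; origin at its centre, underside; beyond the tins. Bystander.
- tape_roll: Rolled turquoise measuring tape lying flat, diameter 64, 16 high; origin at centre of underside; beyond the tins. Bystander.
- button_jar: Clear glass jar with a white cap, diameter 70, 85 high; origin at centre of underside; far right. Bystander.
- shears: Dressmaking shears with black handles lying flat, about 215 long, 12 high; origin at table height near the pivot; far left. Bystander.
Mind the look-alikes: they are no part of the job. Leave any red look-alike of the tin_a alone. What is shaped like the coaster_right but turquoise is not meant.

How it is judged (in metres and radians):
On the way, in this order (a step that is already met when the one before it is completed fails the run):
1. the tin from the left coaster is held, its underside at least 30 mm above the table, while the other two coasters have their tins (not ((horizontal distance between tin_a and coaster_left below 0.025 m and height (world z) of tin_a below 0.012 m) or (horizontal distance between tin_b and coaster_left below 0.025 m and height (world z) of tin_b below 0.012 m) or (horizontal distance between tin_c and coaster_left below 0.025 m and height (world z) of tin_c below 0.012 m)) and ((horizontal distance between tin_a and coaster_middle below 0.025 m and height (world z) of tin_a below 0.012 m) or (horizontal distance between tin_b and coaster_middle below 0.025 m and height (world z) of tin_b below 0.012 m) or (horizontal distance between tin_c and coaster_middle below 0.025 m and height (world z) of tin_c below 0.012 m)) and ((horizontal distance between tin_a and coaster_right below 0.025 m and height (world z) of tin_a below 0.012 m) or (horizontal distance between tin_b and coaster_right below 0.025 m and height (world z) of tin_b below 0.012 m) or (horizontal distance between tin_c and coaster_right below 0.025 m and height (world z) of tin_c below 0.012 m)) and ((height (world z) of tin_a above 0.03 m and contact force between tin_a and the fingers above 0.5 N) or (height (world z) of tin_b above 0.03 m and contact force between tin_b and the fingers above 0.5 N) or (height (world z) of tin_c above 0.03 m and contact force between tin_c and the fingers above 0.5 N))), for 0.2 s.
2. the tin from the middle coaster is held, its underside at least 30 mm above the table, while the other two coasters have their tins (not ((horizontal distance between tin_a and coaster_middle below 0.025 m and height (world z) of tin_a below 0.012 m) or (horizontal distance between tin_b and coaster_middle below 0.025 m and height (world z) of tin_b below 0.012 m) or (horizontal distance between tin_c and coaster_middle below 0.025 m and height (world z) of tin_c below 0.012 m)) and ((horizontal distance between tin_a and coaster_left below 0.025 m and height (world z) of tin_a below 0.012 m) or (horizontal distance between tin_b and coaster_left below 0.025 m and height (world z) of tin_b below 0.012 m) or (horizontal distance between tin_c and coaster_left below 0.025 m and height (world z) of tin_c below 0.012 m)) and ((horizontal distance between tin_a and coaster_right below 0.025 m and height (world z) of tin_a below 0.012 m) or (horizontal distance between tin_b and coaster_right below 0.025 m and height (world z) of tin_b below 0.012 m) or (horizontal distance between tin_c and coaster_right below 0.025 m and height (world z) of tin_c below 0.012 m)) and ((height (world z) of tin_a above 0.03 m and contact force between tin_a and the fingers above 0.5 N) or (height (world z) of tin_b above 0.03 m and contact force between tin_b and the fingers above 0.5 N) or (height (world z) of tin_c above 0.03 m and contact force between tin_c and the fingers above 0.5 N))), for 0.2 s.
3. the tin from the right coaster is held, its underside at least 30 mm above the table, while the other two coasters have their tins (not ((horizontal distance between tin_a and coaster_right below 0.025 m and height (world z) of tin_a below 0.012 m) or (horizontal distance between tin_b and coaster_right below 0.025 m and height (world z) of tin_b below 0.012 m) or (horizontal distance between tin_c and coaster_right below 0.025 m and height (world z) of tin_c below 0.012 m)) and ((horizontal distance between tin_a and coaster_left below 0.025 m and height (world z) of tin_a below 0.012 m) or (horizontal distance between tin_b and coaster_left below 0.025 m and height (world z) of tin_b below 0.012 m) or (horizontal distance between tin_c and coaster_left below 0.025 m and height (world z) of tin_c below 0.012 m)) and ((horizontal distance between tin_a and coaster_middle below 0.025 m and height (world z) of tin_a below 0.012 m) or (horizontal distance between tin_b and coaster_middle below 0.025 m and height (world z) of tin_b below 0.012 m) or (horizontal distance between tin_c and coaster_middle below 0.025 m and height (world z) of tin_c below 0.012 m)) and ((height (world z) of tin_a above 0.03 m and contact force between tin_a and the fingers above 0.5 N) or (height (world z) of tin_b above 0.03 m and contact force between tin_b and the fingers above 0.5 N) or (height (world z) of tin_c above 0.03 m and contact force between tin_c and the fingers above 0.5 N))), for 0.2 s.
At the end, for the whole second after the job is handed in: The heaviest tin is held by the fingers alone, still, within 0.2 rad of upright, underside over 150 mm above the table; the lighter two stand upright, at rest, let go, each within 25 mm of a coaster's centre and pressing on it with under 3 N (only the heaviest weighs more) (((height (world z) of tin_a above 0.15 m and angle between tin_a's own z axis and vertical below 0.2 rad and linear speed of tin_a below 0.03 m/s and angular speed of tin_a below 0.2 rad/s and contact force between tin_a and the fingers above 0.5 N and ((horizontal distance between tin_b and coaster_left below 0.025 m and height (world z) of tin_b below 0.012 m) or (horizontal distance between tin_b and coaster_middle below 0.025 m and height (world z) of tin_b below 0.012 m) or (horizontal distance between tin_b and coaster_right below 0.025 m and height (world z) of tin_b below 0.012 m)) and angle between each of tin_b, tin_c's own z axis and vertical below 0.1 rad and linear speed of each of tin_b, tin_c below 0.02 m/s and contact force between each of tin_b, tin_c and the fingers below 0.1 N and ((horizontal distance between tin_c and coaster_left below 0.025 m and height (world z) of tin_c below 0.012 m) or (horizontal distance between tin_c and coaster_middle below 0.025 m and height (world z) of tin_c below 0.012 m) or (horizontal distance between tin_c and coaster_right below 0.025 m and height (world z) of tin_c below 0.012 m))) or (height (world z) of tin_b above 0.15 m and angle between tin_b's own z axis and vertical below 0.2 rad and linear speed of tin_b below 0.03 m/s and angular speed of tin_b below 0.2 rad/s and contact force between tin_b and the fingers above 0.5 N and ((horizontal distance between tin_a and coaster_left below 0.025 m and height (world z) of tin_a below 0.012 m) or (horizontal distance between tin_a and coaster_middle below 0.025 m and height (world z) of tin_a below 0.012 m) or (horizontal distance between tin_a and coaster_right below 0.025 m and height (world z) of tin_a below 0.012 m)) and angle between each of tin_a, tin_c's own z axis and vertical below 0.1 rad and linear speed of each of tin_a, tin_c below 0.02 m/s and contact force between each of tin_a, tin_c and the fingers below 0.1 N and ((horizontal distance between tin_c and coaster_left below 0.025 m and height (world z) of tin_c below 0.012 m) or (horizontal distance between tin_c and coaster_middle below 0.025 m and height (world z) of tin_c below 0.012 m) or (horizontal distance between tin_c and coaster_right below 0.025 m and height (world z) of tin_c below 0.012 m))) or (height (world z) of tin_c above 0.15 m and angle between tin_c's own z axis and vertical below 0.2 rad and linear speed of tin_c below 0.03 m/s and angular speed of tin_c below 0.2 rad/s and contact force between tin_c and the fingers above 0.5 N and ((horizontal distance between tin_a and coaster_left below 0.025 m and height (world z) of tin_a below 0.012 m) or (horizontal distance between tin_a and coaster_middle below 0.025 m and height (world z) of tin_a below 0.012 m) or (horizontal distance between tin_a and coaster_right below 0.025 m and height (world z) of tin_a below 0.012 m)) and angle between each of tin_a, tin_b's own z axis and vertical below 0.1 rad and linear speed of each of tin_a, tin_b below 0.02 m/s and contact force between each of tin_a, tin_b and the fingers below 0.1 N and ((horizontal distance between tin_b and coaster_left below 0.025 m and height (world z) of tin_b below 0.012 m) or (horizontal distance between tin_b and coaster_middle below 0.025 m and height (world z) of tin_b below 0.012 m) or (horizontal distance between tin_b and coaster_right below 0.025 m and height (world z) of tin_b below 0.012 m)))) and contact force between each of tin_a, tin_b, tin_c and coaster_left below 3 N and contact force between each of tin_a, tin_b, tin_c and coaster_middle below 3 N and contact force between each of tin_a, tin_b, tin_c and coaster_right below 3 N); the arm keeps its last pose, push and grip.
It fails at once if a tin is tipped by more than 0.5 rad (angle between any of tin_a, tin_b, tin_c's own z axis and vertical above 0.5 rad).
It fails at once if a bystander is moved by more than 20 mm (distance of any of spool_tall, spool_tall2, pin_box, hoop, tape_roll, button_jar, shears from where it was at the start of the episode above 0.02 m).
It also fails if it takes over 72 s, if anything falls off the work surface, if the arm or the gripper's body presses on something with over 40 N, if the wrist force passes 120 N, or if a joint passes its speed limit or range.

## Working session

There is one attempt and no reset: what is moved stays moved. The work goes in short steps, Python scripts to look and compute and a tool call to move; the robot and the scene stay as the last step left them, time stands still between calls to the robot, and variables do not carry over. Pictures are saved under pics/ and viewed, about 8 in all and at most 12, crops included, and the job is handed in when it is done.

Besides the shell and the picture viewer there is one more tool, called after "Call:" as name(argument=value, ...) on one line, values as JSON. arm_command: Moves the arm, as the interface text tells. Its arguments: {"type":"object","properties":{"series":{"type":"array","items":{"type":"array","items":{"type":"number"}}}},"required":["series"]}

```bash
mkdir -p pics; cat > h.py <<'E'
import numpy as np, cv2
from cell import manip, vision, ticket
def save(img,n,s=1.0):
    cv2.imwrite('pics/'+n, cv2.resize(img[:,:,::-1],None,fx=s,fy=s))
def ray(cam,px):
    c=vision.calibration(cam); K=np.array(c['camera_matrix']); T=np.array(c['camera_from_world'])
    x=(px[0]-K[0,2])/K[0,0]; y=(px[1]-K[1,2])/K[1,1]
    if cam=='wrist':
        r=np.hypot(x,y); d=np.array([np.sin(r)*x/max(r,1e-9),np.sin(r)*y/max(r,1e-9),np.cos(r)])
    else: d=np.array([x,y,1.])
    R=T[:3,:3]; return -R.T@T[:3,3], R.T@d/np.linalg.norm(d)
def atz(cam,px,z):
    o,d=ray(cam,px); return o+d*(z-o[2])/d[2]
E
python3 - <<'E'
from h import *
s=manip.observe(); print(s['time'],s['eef_pos'],s['contact_force'],s['width']); print(np.round(s['tool_rot'],3).tolist())
for c in ['scene','top']:
    im=vision.capture(c); save(im,c+'0.png',1.2)
    cc=vision.calibration(c);print(c,np.round(ray(c,(320,200)),3).tolist(), cc['camera_matrix'])
    for t in ['tin_a','coaster_left','spool_tall']:
        for r in vision.trace(c,t):
            m=r['mask']; ys,xs=np.nonzero(m); print(c,t,round(r['confidence'],2),np.round(r['pixel'],1),m.sum(),xs.min(),xs.max(),ys.min(),ys.max(),np.round(atz(c,r['pixel'],0.079 if t[0]=='t' else 0.004),3))
print(manip.observe()['time'])
E
```

```text
0.0 [ 0.24539746 -0.54668967  0.18504105] [-0.60509924  0.12386754 -0.04706978] 0.0878149054844704
[[0.912, 0.409, -0.001], [0.409, -0.912, 0.002], [0.0, -0.002, -1.0]]
scene [[1.351, 0.533, 1.057], [-0.55, -0.383, -0.742]] [[426.56949565   0.         319.66648895]
 [  0.         426.56949565 199.01449051]
 [  0.           0.           1.        ]]
scene tin_a 0.96 [407.4 224.2] 480 394 415 208 236 [0.557 0.293 0.079]
scene tin_a 0.89 [271.7 164.6] 408 263 281 154 180 [ 0.588 -0.196  0.079]
scene tin_a 0.73 [433.5 246.8] 592 422 446 231 261 [0.588 0.391 0.079]
scene tin_a 0.64 [326.2 184.8] 447 320 337 172 199 [0.561 0.006 0.079]
scene coaster_left 0.7 [392.9 234.8] 124 389 413 222 239 [0.56  0.257 0.004]
scene coaster_left 0.49 [240.7 205.7] 288 232 251 196 214 [ 0.741 -0.21   0.004]
scene spool_tall 0.58 [290.5 184.6] 175 288 298 173 191 [ 0.57  -0.135  0.004]
scene spool_tall 0.18 [205.2 165.1] 548 194 216 150 179 [ 0.669 -0.445  0.004]
top [[0.505, 0.005, 1.087], [0.082, 0.025, -0.996]] [[397.39602362   0.         321.87902561]
 [  0.         397.39602362 196.19575462]
 [  0.           0.           1.        ]]
top tin_a 0.9 [183.6 215.8] 612 172 202 204 227 [0.551 0.379 0.079]
top tin_a 0.66 [227.9 225.5] 527 215 243 216 238 [0.526 0.265 0.079]
top tin_a 0.63 [336.1 222.8] 438 324 346 211 234 [ 0.53  -0.01   0.079]
top tin_a 0.59 [416.3 208.9] 529 402 429 197 220 [ 0.563 -0.213  0.079]
top coaster_left 0.64 [244.8 231.1] 285 226 248 213 243 [0.511 0.238 0.004]
top spool_tall 0.56 [373.6 205.7] 147 370 383 200 212 [ 0.577 -0.114  0.004]
top spool_tall 0.42 [288.7 239.9] 114 281 292 235 246 [0.487 0.118 0.004]
0.4
```

View pics/scene0.png

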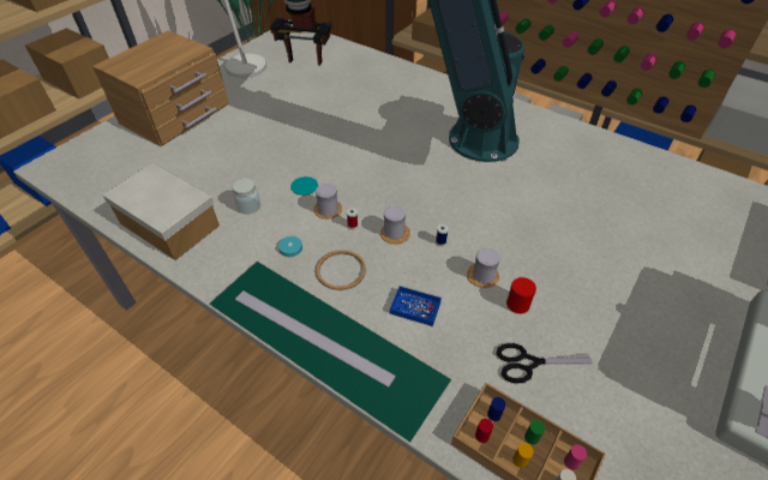

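View pics/top0.png

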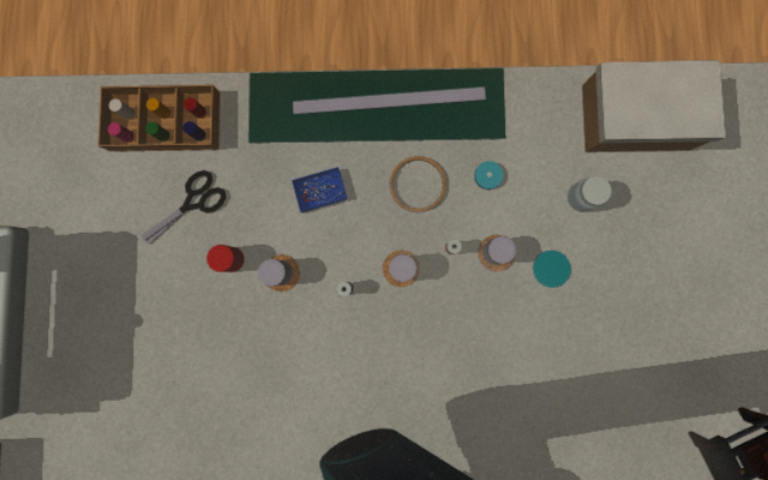

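The scene picture (1.2x) shows three grey tins on cork coasters: left (486,267), middle (395,224) and right (327,200). In the top view they are at (272,272), (402,267) and (501,250). The red tin at top (225,258) is a look-alike, and so is the turquoise disc at (552,268). Neither is meant, because the targets are plain metal tins on cork. The spools are at top (345,288) and (454,246). I'll set out towards the left tin, turning the jaws along x to keep clear of the spools and the red tin.

Call:
arm_command(series=[[0,0,0.096,0.02,0.058,0.004,-1],[0,0,0.096,0.02,0.058,0.004,-1],[0,0,0.096,0.02,0.058,0.004,-1],[0,0,0.096,0.02,0.058,0.004,-1],[0,0,0.096,0.02,0.058,0.004,-1],[0,0,0.096,0.02,0.058,0.004,-1],[0,0,0.096,0.02,0.058,0.004,-1],[0,0,0.096,0.02,0.058,0.004,-1],[0,0,0.096,0.02,0.058,0.004,-1],[0,0,0.096,0.02,0.058,0.004,-1],[0,0,0.096,0.02,0.058,0.004,-1],[0,0,0.096,0.02,0.058,0.004,-1]])

```text
time: 1.9
eef_pos: [0.488, 0.1578, 0.237]
tool_rot: [[-0.033, 0.999, 0.013], [0.999, 0.033, 0.0], [-0.0, 0.013, -1.0]]
contact_force: [1.1, -0.8, -0.4]
width: 0.0878
```

```bash
cat > look.py <<'E'
from h import *
import sys, json
n=sys.argv[1]; out={}
s=manip.observe(); print(s['time'],np.round(s['eef_pos'],4),np.round(s['tool_rot'],3).tolist())
o,_=ray('wrist',(320,200)); im=vision.capture('wrist'); save(im,n+'.png',1.2)
for t,z in [('tin_a',.079),('coaster_left',.004)]:
    out[t]=[]
    for r in vision.trace('wrist',t):
        m=r['mask'].astype(np.uint8); x,y,w,h=cv2.boundingRect(m)
        oo,d=ray('wrist',r['pixel']); out[t].append([oo.tolist(),d.tolist()])
        col=np.median(im[r['mask']],0)
        print(t,round(r['confidence'],2),np.round(r['pixel'],1),(x,y,w,h),m.sum(),col,np.round(atz('wrist',r['pixel'],z),3))
json.dump(out,open(n+'.json','w'))
E
python3 look.py w1; python3 -c "
from h import *
print(np.round(ray('wrist',(320,200)),3), vision.calibration('wrist')['camera_matrix'])"
```

```text
1.9 [0.488  0.1578 0.237 ] [[-0.033, 0.999, 0.013], [0.999, 0.033, 0.0], [-0.0, 0.013, -1.0]]
tin_a 0.96 [365.4   8.6] (344, 0, 53, 27) 1059 [64. 11. 11.] [0.542 0.359 0.079]
tin_a 0.74 [343.3  80. ] (319, 52, 53, 51) 2171 [133. 129. 142.] [0.519 0.27  0.079]
tin_a 0.62 [335.9 278.1] (317, 250, 43, 42) 1473 [88. 84. 92.] [0.524 0.019 0.079]
tin_a 0.51 [345.4 347.4] (333, 344, 26, 7) 112 [84.  62.5 44. ] [ 0.548 -0.11   0.079]
coaster_left 0.73 [324.4  98.5] (311, 59, 57, 54) 784 [91. 80. 55.] [0.5   0.247 0.004]
[[ 0.484  0.231  0.436]
 [ 0.035 -0.287 -0.957]] [[309.70691629   0.         315.92951929]
 [  0.         309.70691629 194.45831739]
 [  0.           0.           1.        ]]
```

Call:
arm_command(series=[[0,0.013,0.033,0.015,0.045,0,-1],[0,0,0,0.015,0.045,0,-1],[0,0,0,0,0,0,-1]])

```text
time: 2.42
eef_pos: [0.5179, 0.2461, 0.2363]
tool_rot: [[-0.062, 0.998, -0.002], [0.998, 0.062, -0.002], [-0.002, -0.002, -1.0]]
contact_force: [-0.1, -0.3, -0.1]
width: 0.0878
```

```bash
python3 look.py w2
```

```text
2.425 [0.5179 0.2461 0.2363] [[-0.062, 0.998, -0.002], [0.998, 0.062, -0.002], [-0.002, -0.002, -1.0]]
tin_a 0.89 [314.4 336. ] (293, 320, 39, 31) 1093 [114. 111. 121.] [ 0.53  -0.005  0.079]
tin_a 0.81 [320.  150.9] (296, 124, 50, 53) 2028 [134. 131. 144.] [0.52  0.268 0.079]
tin_a 0.69 [350.8  59.3] (327, 34, 53, 53) 2128 [139.  16.  15.] [0.548 0.377 0.079]
coaster_left 0.69 [314.2 123.8] (290, 117, 59, 51) 644 [124.  92.  60.] [0.511 0.295 0.004]
```

View pics/w2.png

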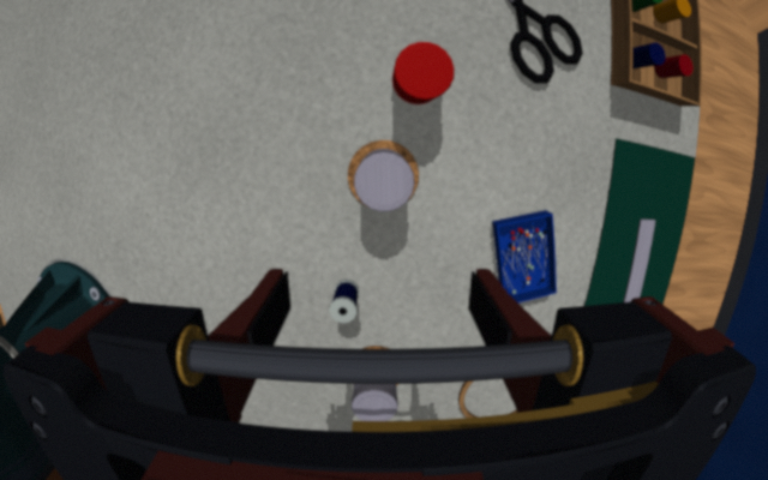

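The wrist view (1.2x) shows the grey tin on cork at (385,180), with the red look-alike at (423,72) and the spool at (345,305). w1 and w2 put the tin at (0.519,0.270) and (0.520,0.268), so they agree at lid height 0.079. I'll triangulate the height and go over the tin.

```bash
python3 - <<'E'
import json,numpy as np
a=json.load(open('w1.json'));b=json.load(open('w2.json'))
for i,j in [(1,1),(2,0)]:
    (o1,d1),(o2,d2)=[tuple(map(np.array,v)) for v in (a['tin_a'][i],b['tin_a'][j])]
    t=np.linalg.lstsq(np.c_[d1,-d2],o2-o1,rcond=None)[0]
    print((o1+t[0]*d1+o2+t[1]*d2)/2, np.linalg.norm(o1+t[0]*d1-o2-t[1]*d2))
E
```

```text
[0.51926385 0.26914631 0.08451914] 0.0009600040229629273
[0.52192494 0.05529464 0.14300597] 0.010002425710338905
```

Call:
arm_command(series=[[0,0,-0.062,0.002,0.022,-0.04,-1],[0,0,0,0,0,-0.05,-1],[0,0,0,0,0,0,-1]])

```text
time: 2.95
eef_pos: [0.5187, 0.2606, 0.1465]
tool_rot: [[0.01, 1.0, -0.001], [1.0, -0.01, -0.003], [-0.003, -0.001, -1.0]]
contact_force: [-0.5, -0.5, 0.0]
width: 0.0879
```

```bash
python3 look.py w3
```

```text
2.95 [0.5187 0.2606 0.1465] [[0.01, 1.0, -0.001], [1.0, -0.01, -0.003], [-0.003, -0.001, -1.0]]
tin_a 0.9 [351.1  57.1] (320, 23, 67, 68) 3599 [135.  15.  14.] [0.555 0.381 0.079]
tin_a 0.75 [324.3 351.4] (305, 340, 38, 12) 354 [71. 66. 68.] [0.532 0.066 0.079]
tin_a 0.7 [317.4 178.3] (286, 140, 66, 72) 3658 [129. 126. 139.] [0.525 0.274 0.079]
tin_a 0.18 [323.5 340.8] (297, 329, 55, 22) 653 [112.  82.  51.] [0.531 0.084 0.079]
coaster_left 0.67 [312.2 140.6] (281, 131, 73, 50) 953 [120.  88.  56.] [0.521 0.301 0.004]
```

View pics/w3.png

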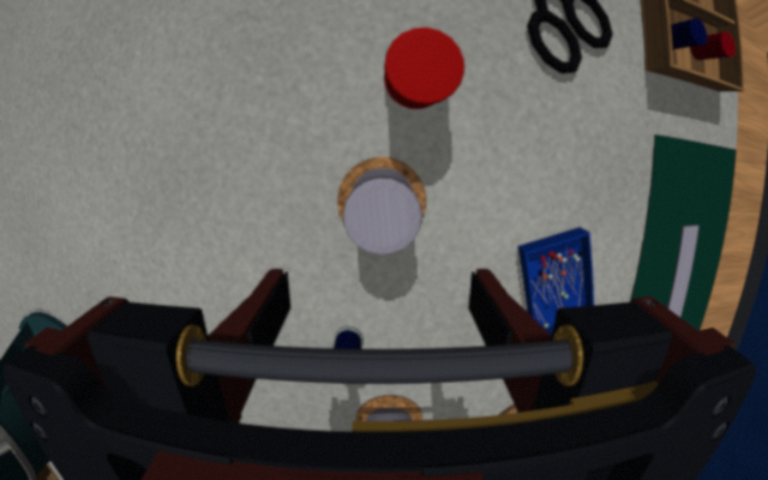

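The wrist view (1.2x) shows the grey lid centred at (382,215), between the fingers in x, so the grasp point should be about (0.522, 0.271).

Call:
arm_command(series=[[0,0,-0.01,0.003,0.01,-0.03,-1],[0,0,0,0,0,-0.03,-1],[0,0,0,0,0,0,-1]])

```text
time: 3.48
eef_pos: [0.5327, 0.274, 0.0987]
tool_rot: [[0.022, 1.0, 0.022], [1.0, -0.022, 0.005], [0.006, 0.022, -1.0]]
contact_force: [0.1, 0.9, 1.2]
width: 0.0876
```

Call:
arm_command(series=[[0,0,0,0,0,0,-1]])

```text
time: 3.6
eef_pos: [0.5343, 0.2744, 0.1011]
tool_rot: [[0.022, 0.999, 0.025], [1.0, -0.022, 0.006], [0.007, 0.025, -1.0]]
contact_force: [0.7, 0.7, 0.5]
width: 0.0882
```

```bash
python3 - <<'E'
from h import *
for i in range(2):
    s=manip.observe(); print(s['time'],np.round(s['eef_pos'],4),np.round(s['qd'],2),np.round(s['joint_pos'],2),np.round(s['contact_force'],2)); print(np.round(s['tool_rot'],3).tolist())
    if i==0: vision.capture('wrist')
E
```

```text
3.6 [0.5343 0.2744 0.1011] [-0.28 -0.34 -0.09 -0.06  0.75 -0.08] [20.71 24.74 93.22 -0.19 60.57 22.06] [0.68 0.66 0.51]
[[0.022, 0.999, 0.025], [1.0, -0.022, 0.006], [0.007, 0.025, -1.0]]
3.65 [0.5343 0.2743 0.101 ] [ 0.21  0.08  0.44 -0.12 -0.53  0.1 ] [20.71 24.74 93.23 -0.2  60.56 22.06] [0.79 0.49 0.02]
[[0.022, 0.999, 0.025], [1.0, -0.022, 0.006], [0.007, 0.025, -1.0]]
```

Call:
arm_command(series=[[-0.006,0.025,0.022,-0.012,-0.003,0,-1],[0,0,0,0,0,0,-1]])

```text
time: 3.9
eef_pos: [0.5227, 0.2715, 0.1035]
tool_rot: [[-0.002, 1.0, 0.001], [1.0, 0.002, 0.001], [0.001, 0.001, -1.0]]
contact_force: [0.9, 1.0, -0.5]
width: 0.0882
```

Call:
arm_command(series=[[0,0,0,0,0,-0.025,-1],[0,0,0,0,0,-0.025,-1],[0,0,0,0,0,0,-1]])

```text
time: 4.28
eef_pos: [0.524, 0.2721, 0.0546]
tool_rot: [[-0.002, 1.0, 0.005], [1.0, 0.002, 0.003], [0.003, 0.005, -1.0]]
contact_force: [-0.1, -0.2, 0.9]
width: 0.0878
```

Call:
arm_command(series=[[-0.003,0.005,0,-0.001,-0.001,-0.012,-1],[0,0,0,0,0,-0.012,-1],[0,0,0,0,0,0,-1],[0,0,0,0,0,0,1],[0,0,0,0,0,0,1],[0,0,0,0,0,0,1],[0,0,0,0,0,0,1],[0,0,0,0,0,0,1]])

```text
time: 5.28
eef_pos: [0.5244, 0.2717, 0.0319]
tool_rot: [[-0.002, 1.0, 0.002], [1.0, 0.002, 0.001], [0.001, 0.002, -1.0]]
contact_force: [-0.7, 1.1, -1.4]
width: 0.0574
```

```bash
cat > weigh.py <<'E'
from h import *
F=[];Q=[]
for i in range(12):
    s=manip.observe(); F.append(s['contact_force']); Q.append(s['joint_efforts']); vision.capture('wrist')
F=np.array(F); Q=np.array(Q)
print('t',s['time'],'eef',np.round(s['eef_pos'],4),'w',s['width'],'F',F.mean(0).round(2),'+-',(F.std(0)/12**.5).round(2),'tau',Q.mean(0).round(2),'+-',(Q.std(0)/12**.5).round(2),'q',np.round(s['joint_pos'],1)); print(np.round(s['tool_rot'],3).tolist())
E
```

Call:
arm_command(series=[[0,0,0,0,0,0.015,1],[0,0,0,0,0,0.02,1],[0,0,0,0,0,0.02,1],[0,0,0,0,0,0.01,1],[0,0,0,0,0,0,1],[0,0,0,0,0,0,1]])

```text
time: 6.02
eef_pos: [0.5248, 0.2717, 0.1012]
tool_rot: [[-0.002, 1.0, 0.004], [1.0, 0.002, 0.001], [0.001, 0.004, -1.0]]
contact_force: [-0.5, -0.1, -1.4]
width: 0.0573
```

```bash
python3 weigh.py
```

```text
t 6.575 eef [0.5251 0.2718 0.1014] w 0.057403639991333785 F [ 0.11 -0.02 -1.59] +- [0.13 0.14 0.09] tau [ 0.000e+00 -5.357e+01 -2.407e+01  6.000e-02 -4.000e-02  0.000e+00] +- [0.   0.06 0.03 0.   0.   0.  ] q [20.7 24.7 93.3 -0.  61.8 20.6]
[[-0.002, 1.0, 0.004], [1.0, 0.002, 0.001], [0.001, 0.004, -1.0]]
```

Call:
arm_command(series=[[0,0,0,-0.001,0,-0.02,1],[0,0,0,0,0,-0.025,1],[0,0,0,0,0,-0.016,1],[0,0,0,0,0,0,1]])

```text
time: 7.12
eef_pos: [0.5252, 0.2722, 0.0397]
tool_rot: [[-0.002, 1.0, 0.007], [1.0, 0.002, 0.002], [0.002, 0.007, -1.0]]
contact_force: [-0.3, 0.3, -1.8]
width: 0.0575
```

Call:
arm_command(series=[[-0.002,0.007,0,-0.001,0,-0.004,1],[0,0,0,0,0,-0.003,1],[0,0,0,0,0,-0.001,1],[0,0,0,0,0,0,1]])

```text
time: 7.62
eef_pos: [0.5258, 0.2729, 0.0332]
tool_rot: [[-0.002, 1.0, 0.002], [1.0, 0.002, 0.001], [0.001, 0.002, -1.0]]
contact_force: [1.0, -0.7, -0.8]
width: 0.0572
```

Call:
arm_command(series=[[0,0,0,0,0,-0.0015,1],[0,0,0,0,0,0,1],[0,0,0,0,0,0,-1],[0,0,0,0,0,0,-1],[0,0,0,0,0,0,-1],[0,0,0,0,0,0,-1],[0,0,0,0,0,0,-1],[0,0,0,0,0,0.02,-1]])

```text
time: 8.62
eef_pos: [0.5253, 0.2727, 0.0515]
tool_rot: [[-0.002, 1.0, 0.001], [1.0, 0.002, 0.001], [0.001, 0.001, -1.0]]
contact_force: [-0.6, 0.4, 0.0]
width: 0.0877
```

Call:
arm_command(series=[[0,0,0,0,0,0.05,-1],[0,0,0,0,0,0.05,-1],[0,0,0,0,-0.05,0.05,-1],[0,0,0,0,-0.05,0,-1],[0,0,0,0,-0.05,0,-1],[0,0,0,0,-0.05,0,-1],[0,0,0,0,-0.04,0,-1],[0,0,0,0,0,0,-1],[0,0,0,0,0,0,-1]])

```text
time: 9.75
eef_pos: [0.5263, 0.0332, 0.2024]
tool_rot: [[-0.004, 1.0, 0.008], [1.0, 0.004, 0.001], [0.001, 0.008, -1.0]]
contact_force: [-0.1, -0.6, 0.4]
width: 0.0879
```

```bash
python3 look.py w4; python3 - <<'E'
from h import *
im=vision.capture('top')
for t in ['tin_a','coaster_left']:
    for r in vision.trace('top',t): print(t,round(r['confidence'],2),np.round(r['pixel'],1),np.round(atz('top',r['pixel'],.079 if t[0]=='t' else .004),3))
E
```

```text
9.75 [0.5263 0.0332 0.2024] [[-0.004, 1.0, 0.008], [1.0, 0.004, 0.001], [0.001, 0.008, -1.0]]
tin_a 0.87 [339.2 334.6] (320, 320, 41, 31) 1170 [77. 74. 82.] [ 0.561 -0.181  0.079]
tin_a 0.78 [317.  210.5] (289, 175, 53, 64) 2573 [130. 127. 140.] [ 0.529 -0.003  0.079]
tin_a 0.74 [311.2   1.2] (296, 0, 33, 7) 187 [40. 39. 41.] [0.522 0.224 0.079]
coaster_left 0.94 [311.3   8.3] (280, 0, 63, 20) 762 [81. 58. 36.] [0.521 0.241 0.004]
tin_a 0.62 [226.6 227. ] [0.522 0.268 0.079]
tin_a 0.61 [417.6 210.9] [ 0.558 -0.216  0.079]
coaster_left 0.77 [242.5 230.4] [0.513 0.244 0.004]
```

View pics/w4.png

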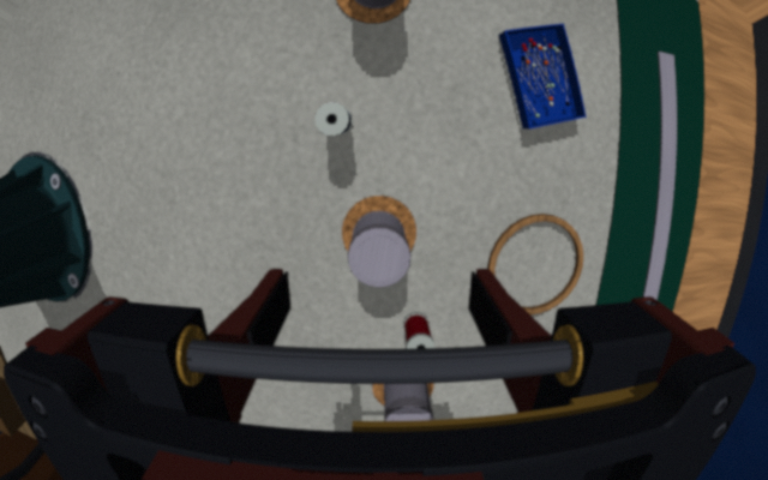

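The wrist view (1.2x) shows the middle tin's lid at (379,257) on cork. The left tin, at the top edge (373,0), is column-aligned with its coaster. The middle target is about (0.529,-0.007).

Call:
arm_command(series=[[0,0.008,0.004,0.001,-0.02,-0.03,-1],[0,0,0,0.001,-0.02,-0.03,-1],[0,0,0,0,0,-0.03,-1],[0,0,0,0,0,0,-1],[0,0,0,0,0,0,-1]])

```text
time: 10.68
eef_pos: [0.5305, -0.0044, 0.112]
tool_rot: [[-0.015, 1.0, 0.004], [1.0, 0.015, 0.001], [0.001, 0.004, -1.0]]
contact_force: [-0.8, 0.0, 0.5]
width: 0.0878
```

```bash
python3 look.py w5
```

```text
10.675 [ 0.5305 -0.0044  0.112 ] [[-0.015, 1.0, 0.004], [1.0, 0.015, 0.001], [0.001, 0.004, -1.0]]
tin_a 0.92 [310.6 205.2] (275, 158, 73, 85) 4790 [126. 123. 135.] [ 0.527 -0.006  0.079]
tin_a 0.76 [339.  342.4] (316, 326, 45, 25) 931 [73. 70. 73.] [ 0.556 -0.149  0.079]
```

Call:
arm_command(series=[[0,0.004,-0.015,-0.001,-0.003,-0.01,-1],[0,0,0,0,0,0,-1]])

```text
time: 11.08
eef_pos: [0.5306, -0.0076, 0.103]
tool_rot: [[0.001, 1.0, 0.003], [1.0, -0.001, 0.0], [0.0, 0.003, -1.0]]
contact_force: [0.5, 0.5, 0.1]
width: 0.0881
```

Call:
arm_command(series=[[0,0.003,0,-0.003,0,-0.025,-1],[0,0,0,0,0,-0.025,-1],[0,0,0,0,0,-0.012,-1],[0,0,0,0,0,-0.009,-1],[0,0,0,0,0,0,-1]])

```text
time: 11.7
eef_pos: [0.5295, -0.008, 0.0315]
tool_rot: [[0.001, 1.0, 0.004], [1.0, -0.001, -0.0], [-0.0, 0.004, -1.0]]
contact_force: [0.4, -0.1, 0.3]
width: 0.0878
```

Call:
arm_command(series=[[0,0,0,0,0,0,1],[0,0,0,0,0,0,1],[0,0,0,0,0,0,1],[0,0,0,0,0,0,1],[0,0,0,0,0,0,1],[0,0,0,0,0,0.015,1],[0,0,0,0,0,0.02,1],[0,0,0,0,0,0.02,1],[0,0,0,0,0,0.01,1],[0,0,0,0,0,0,1],[0,0,0,0,0,0,1]])

```text
time: 13.08
eef_pos: [0.5303, -0.0081, 0.1021]
tool_rot: [[0.001, 1.0, 0.007], [1.0, -0.001, -0.001], [-0.001, 0.007, -1.0]]
contact_force: [0.8, 0.7, -1.9]
width: 0.0576
```

```bash
python3 weigh.py
```

```text
t 13.625 eef [ 0.5306 -0.0081  0.1023] w 0.057119681813964415 F [ 0.01  0.21 -2.44] +- [0.14 0.16 0.16] tau [ 0.000e+00 -4.745e+01 -2.302e+01  6.000e-02 -2.000e-02  0.000e+00] +- [0.   0.05 0.03 0.   0.   0.  ] q [ -8.3  20.1 101.    0.   58.5  -8.3]
[[0.001, 1.0, 0.007], [1.0, -0.001, -0.001], [-0.001, 0.007, -1.0]]
```

Call:
arm_command(series=[[0,0.007,0,-0.002,0,-0.02,1],[0,0,0,0,0,-0.025,1],[0,0,0,0,0,-0.016,1],[0,0,0,0,0,-0.004,1],[0,0,0,0,0,-0.003,1],[0,0,0,0,0,0,1]])

```text
time: 14.42
eef_pos: [0.5307, -0.0084, 0.0341]
tool_rot: [[0.001, 1.0, 0.004], [1.0, -0.001, -0.001], [-0.001, 0.004, -1.0]]
contact_force: [0.4, -0.2, -2.3]
width: 0.0572
```

Call:
arm_command(series=[[0,0.004,0,-0.001,0,-0.0015,1],[0,0,0,0,0,-0.0015,1],[0,0,0,0,0,0,1]])

```text
time: 14.8
eef_pos: [0.5305, -0.0086, 0.0335]
tool_rot: [[0.001, 1.0, 0.002], [1.0, -0.001, -0.002], [-0.002, 0.002, -1.0]]
contact_force: [-0.2, -1.1, -1.3]
width: 0.0572
```

Call:
arm_command(series=[[0,0,0,0,0,-0.002,1],[0,0,0,0,0,-0.002,1],[0,0,0,0,0,0,1]])

```text
time: 15.18
eef_pos: [0.5311, -0.0089, 0.0335]
tool_rot: [[0.0, 1.0, 0.004], [1.0, -0.0, -0.003], [-0.003, 0.004, -1.0]]
contact_force: [-0.2, -0.0, -2.0]
width: 0.0569
```

Call:
arm_command(series=[[0,0.004,0,-0.001,0,-0.005,1]])

```text
time: 15.3
eef_pos: [0.5287, -0.0091, 0.0305]
tool_rot: [[-0.001, 1.0, -0.002], [1.0, 0.001, -0.003], [-0.003, -0.002, -1.0]]
contact_force: [-9.8, -0.7, 48.1]
width: 0.0569
```

```bash
python3 - <<'E'
from h import *
F=[]
for i in range(4):
    vision.capture('wrist'); s=manip.observe(); F.append(s['contact_force'])
    print(s['time'],np.round(s['eef_pos'],4),np.round(F[-1],2))
E
```

```text
15.35 [ 0.5288 -0.0091  0.0303] [-9.32 -0.62 26.46]
15.4 [ 0.5288 -0.0092  0.0302] [-9.8  -1.99 26.2 ]
15.45 [ 0.5288 -0.0091  0.0303] [-9.   -0.86 26.37]
15.5 [ 0.5288 -0.0091  0.0303] [-9.98 -0.82 24.67]
```

Call:
arm_command(series=[[0,0,0,0,0,0,1],[0,0,0,0,0,0,-1],[0,0,0,0,0,0,-1],[0,0,0,0,0,0,-1],[0,0,0,0,0,0,-1],[0,0,0,0,0,0,-1],[0,0,0,0,0,0.02,-1],[0,0,0,0,0,0.05,-1],[0,0,0,0,0,0.05,-1],[0,0,0,0.005,-0.05,0.05,-1],[0,0,0,0.01,-0.06,0,-1],[0,0,0,0.01,-0.06,0,-1]])

```text
time: 17.0
eef_pos: [0.553, -0.1731, 0.1992]
tool_rot: [[-0.008, 1.0, -0.001], [1.0, 0.008, -0.004], [-0.004, -0.001, -1.0]]
contact_force: [1.1, -0.1, -0.7]
width: 0.0876
```

Call:
arm_command(series=[[0,0,0,0,0,0,-1],[0,0,0,0,0,0,-1]])

```text
time: 17.25
eef_pos: [0.5534, -0.1769, 0.1991]
tool_rot: [[-0.002, 1.0, 0.0], [1.0, 0.002, -0.005], [-0.005, 0.0, -1.0]]
contact_force: [-1.1, -0.3, 0.1]
width: 0.0877
```

```bash
python3 look.py w6
```

```text
17.25 [ 0.5534 -0.1769  0.1991] [[-0.002, 1.0, 0.0], [1.0, 0.002, -0.005], [-0.005, 0.0, -1.0]]
tin_a 0.79 [295.9  29.8] (264, 0, 58, 59) 2717 [132. 129. 142.] [ 0.533 -0.02   0.079]
tin_a 0.75 [326.3 208.9] (299, 175, 53, 63) 2596 [130. 127. 139.] [ 0.565 -0.21   0.079]
tin_a 0.21 [311.   53.5] (262, 13, 69, 52) 851 [107.  81.  52.] [ 0.548 -0.046  0.079]
```

View pics/w6.png

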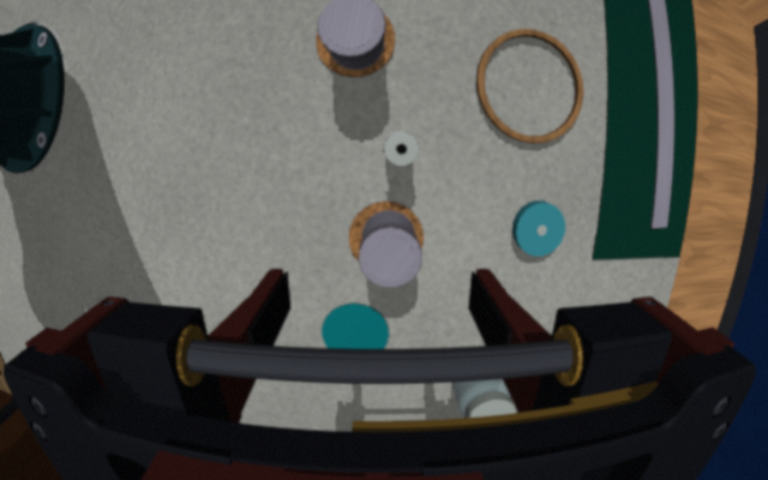

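The wrist view (1.2x) shows the middle tin upright on its cork coaster at (352,30), the right tin's lid at (390,256) on cork, and the turquoise look-alike at (355,332), which I'll leave alone. The right target is about (0.564,-0.213).

Call:
arm_command(series=[[0.005,0,0,0.006,-0.018,-0.03,-1],[0,0,0,0.004,-0.018,-0.03,-1],[0,0,0,0,0,-0.03,-1],[0,0,0,0,0,0,-1],[0,0,0,0,0,0,-1]])

```text
time: 18.02
eef_pos: [0.5647, -0.2061, 0.1089]
tool_rot: [[-0.013, 1.0, 0.002], [1.0, 0.013, 0.001], [0.001, 0.002, -1.0]]
contact_force: [0.2, -0.8, 0.1]
width: 0.0877
```

```bash
python3 look.py w7
```

```text
18.025 [ 0.5647 -0.2061  0.1089] [[-0.013, 1.0, 0.002], [1.0, 0.013, 0.001], [0.001, 0.002, -1.0]]
tin_a 0.68 [280.9   8.4] (256, 0, 53, 17) 675 [36. 35. 38.] [ 0.537 -0.056  0.079]
tin_a 0.62 [312.9 210.3] (277, 167, 76, 85) 4869 [125. 122. 134.] [ 0.563 -0.211  0.079]
```

Call:
arm_command(series=[[0,0,-0.013,-0.002,-0.007,-0.005,-1],[0,0,0,0,0,0,-1],[0,0,0,0,0,-0.025,-1],[0,0,0,0,0,-0.025,-1],[0,0,0,0,0,-0.02,-1],[0,0,0,0,0,0,-1]])

```text
time: 18.92
eef_pos: [0.5649, -0.216, 0.0355]
tool_rot: [[0.003, 1.0, 0.009], [1.0, -0.003, -0.003], [-0.003, 0.009, -1.0]]
contact_force: [-0.8, 0.4, 0.2]
width: 0.0878
```

Call:
arm_command(series=[[0.003,0.009,0,-0.001,0.001,-0.004,-1],[0,0,0,0,0,0,1],[0,0,0,0,0,0,1],[0,0,0,0,0,0,1],[0,0,0,0,0,0,1],[0,0,0,0,0,0,1],[0,0,0,0,0,0.015,1],[0,0,0,0,0,0.02,1],[0,0,0,0,0,0.02,1],[0,0,0,0,0,0.01,1],[0,0,0,0,0,0,1],[0,0,0,0,0,0,1]])

```text
time: 20.42
eef_pos: [0.5645, -0.215, 0.1018]
tool_rot: [[0.003, 1.0, 0.001], [1.0, -0.003, -0.0], [-0.0, 0.001, -1.0]]
contact_force: [0.4, 0.3, -3.5]
width: 0.0569
```

```bash
python3 weigh.py
```

```text
t 20.975 eef [ 0.5648 -0.2152  0.1021] w 0.05706267805475417 F [ 0.15 -0.14 -3.76] +- [0.12 0.13 0.18] tau [ 1.000e-02 -5.634e+01 -2.511e+01  5.000e-02  4.000e-02  0.000e+00] +- [0.   0.06 0.03 0.   0.   0.  ] q [-27.4  25.7  91.4   0.   62.8 -27.3]
[[0.003, 1.0, 0.002], [1.0, -0.003, -0.001], [-0.001, 0.002, -1.0]]
```

The forces were left 1.6 N, middle 2.4 N and right 3.8 N, so the right tin is the heaviest and stays in the hand. Its underside is now at about 0.074 m, so I'll raise it by about 0.126 m.

Call:
arm_command(series=[[0,0,0,0,0,0.02,1],[0,0,0,0,0,0.03,1],[0,0,0,0,0,0.03,1],[0,0,0,0,0,0.03,1],[0,0,0,0,0,0.015,1],[0,0,0,0,0,0,1],[0,0,0,0,0,0,1],[0,0,0,0,0,0,1]])

```text
time: 22.02
eef_pos: [0.5618, -0.2137, 0.2269]
tool_rot: [[0.003, 1.0, -0.004], [1.0, -0.003, 0.003], [0.003, -0.004, -1.0]]
contact_force: [0.2, -0.7, -2.7]
width: 0.0574
```

```bash
python3 weigh.py; python3 - <<'E'
from h import *
a=vision.capture('scene'); b=vision.capture('top')
im=np.vstack([cv2.resize(a[110:260,220:460],(720,450)),cv2.resize(b[160:260,170:470],(720,240))])
save(im,'end.png',.86)
E
```

```text
t 22.575 eef [ 0.5625 -0.214   0.2282] w 0.057204193323282075 F [ 0.05 -0.26 -3.75] +- [0.09 0.19 0.13] tau [ 0.000e+00 -5.334e+01 -3.004e+01  5.000e-02  7.000e-02 -0.000e+00] +- [0.   0.08 0.05 0.   0.01 0.  ] q [-27.4  18.9  82.9   0.   78.4 -27.3]
[[0.003, 1.0, -0.002], [1.0, -0.003, 0.002], [0.002, -0.002, -1.0]]
```

View pics/end.png

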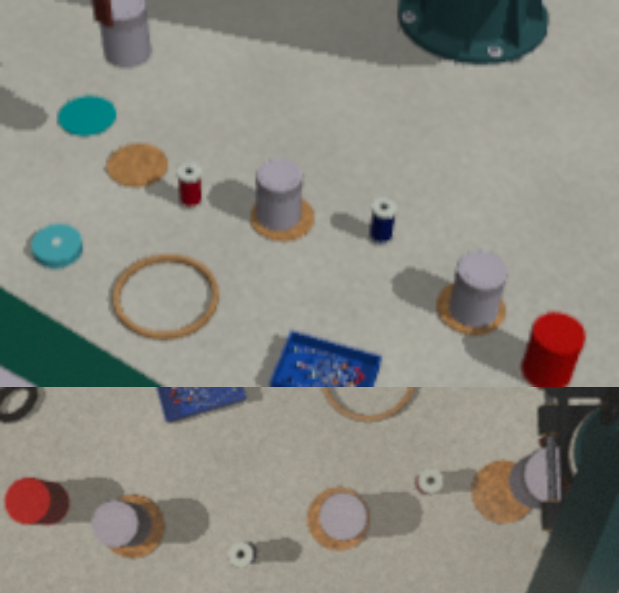

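The final picture shows the left and middle tins upright on their coasters: scene crop (478,290) and (280,200). The right coaster is empty, the right tin hangs upright in the fingers, and nothing else has moved visibly. I'm handing the job in.

```bash
python3 -c "
from h import *
print(ticket.finish_job()); s=manip.observe(); print(s['time'],s['eef_pos'],s['width'])"
```

```text
the job is handed in; nothing more can be done
None
the job is handed in; nothing more can be done
```

I lifted the tins from left to right and read about 1.6 N for the left, 2.4 N for the middle and 3.8 N for the right. The right tin is the heaviest, so it stayed in the hand and I handed the job in at about 22.7 s of robot time.

**Last checks before handing in**
- **Held tin:** the TCP was at z = 0.228 m, which puts the underside at about 0.20 m. The tool was vertical to within 0.005 rad, the opening was 57 mm and the force was still a steady 3.75 N.
- **Other tins:** the left and middle tins stand upright and let go on their coasters. The left one looks about 8 mm off its coaster's centre, judged by eye from the picture, against 25 mm allowed.
- **Bystanders:** none of the ones in the final picture has visibly moved; the shears and jar were outside that crop. The red tin and turquoise disc were left alone.

**What did not go to plan**
- **Weight margin:** right minus middle came out at 1.32 ± 0.24 N. The text promises at least about 1.28 N, so it fits, but the margin is close to the reading noise.
- **Middle set-down:** several small downward moves had no effect. The larger one I then used pressed the tin on its coaster with about 48 N for a moment and 26 N after that, before I let go. The wrist limit is 120 N. The 40 N limit is for the arm or gripper body, and here it was the held tin that touched.
- **Left approach:** one descent drifted about 12 mm in x and tilted slightly above the tin. I corrected it before gripping.
- **Final state:** once the job was handed in, the robot could no longer be read, so I have no reading from after that moment.

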